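# Weigh the drained mate gourd on the spring scale

## Task

The washed gourd has been draining on its side in the small bamboo cradle; weigh it to see whether it is dry. Pick it up and set it down gently, standing upright on its foot with the mouth up, in the middle of the spring scale's round pan, never pressing the pan down to its stop or letting the gourd drop onto it, then let go so that the pan floats freely. Leave the kettle, the tin and the bombilla as they are.

Things in the scene. Friction and masses are not known exactly. Their poses are not given: they have to be found in the camera images.
- gourd: Open dark-wood cup, steel mouth band, 80 mm high, 0.25 kg (+-40%). Diameter 48 mm at the foot, 60 at 12 mm up, straight 64 from 22 to 58 mm up, 58 from 71 mm to the mouth; wall 5, bottom 8 mm thick. Origin: centre of the foot's underside; z from foot to mouth. Starts lying level along the cradle's -x axis, mouth roughly towards the robot, axis 61 mm above the table; it can roll on the rails.
- cradle: Fixed bamboo drying cradle: a foot board 100 (x) by 75 (y) by 12 mm carrying two round rails of 10 mm diameter, 80 mm long along x, at y = -18 and +18 mm, tops at 33 mm. Origin: centre of its underside on the table. The rails lie wholly under the gourd, so both sides of the gourd are free to fingers coming from above or tilted.
- scale: Fixed white spring scale, housing 150 by 150 mm, 57 mm high, small dial on the front and back. Origin: centre of its underside on the table; the round steel pan is above it.
- pan_centre (a point): Centre of the top face of the scale's flat steel pan, 130 mm diameter, 4 mm thick, with two concentric lines; top face 90 mm above the table when empty. z is the pan's normal. The pan sinks on a spring and also rocks a little (about 1 Nm per rad, at most 0.12 rad) under an off-centre load.
- pan_slide (a joint): How far the pan is sunk, m: 0 empty, 0.025 at its stop. Spring 300 N/m with about 0.4 N preload, lightly damped: the gourd alone sinks it 4 to 10 mm, and a push of about 8 N drives it to the stop.
- tray: Fixed low bamboo tray 200 (x) by 280 (y) mm, rim 22 mm high, floor 8 mm thick. Origin: centre of its underside. Between cradle and scale, holding the kettle, tin and bombilla.
- kettle: Bystander: blue enamel kettle, 132 mm diameter, 177 mm high over its bail handle, spout (its own +y, turned away from the robot) with a hinged steel flap. Origin: centre of its underside.
- yerbera: Bystander: squat round tin with a twist cap, 94 mm diameter, 82 mm high. Origin: centre of its underside.
- bombilla: Bystander: steel drinking straw 190 mm long with a coiled filter, lying flat along its x axis, 16 mm high. Origin: middle of its underside.
There are look-alikes about, which are no part of the job. What is shaped like the cradle but green or yellow is not meant.

How it is judged:
By the outcome, as a careful person would: the job done as asked, in the order asked, and still so for the second after the job is handed in, with the robot touching nothing.
It also fails if it takes over 51 s, if anything falls off the work surface, if the arm or the gripper's body presses on something with over 40 N, if the wrist force passes 120 N, or if a joint passes its speed limit or range.

## Robot

A 7-joint arm with a two-finger parallel gripper is mounted at the origin on the work surface. World frame = base frame: x ahead of the robot, y to its left, z up, the work surface at z = 0. Lengths are in m, angles in rad, forces in N, time in s.
With the tool pointing down it reaches from about 0.425 to 0.875 m from the base axis. Payload 8.4 kg.
Tool frame: the origin (TCP) lies at the very end of the fingers, on their centre line; the grasp point (between the pads) lies 19 mm behind it (env.hold_point_z is the z of the grasp point in the tool frame, in m); z points along the fingers, y is the line along which they close (so a half turn about z gives the same grasp; the last joint's range is limited). The gripper opens to 87 mm and grips with 3 to 60 N. Pads are 19 mm wide; open, the fingers measure 117 mm over their backs; the gripper's body (75 mm by 190 mm) begins 51 mm behind the grasp point.
Start: joints at [1.088, 0.333, 0.04, 1.465, -0.013, 1.343, -0.059], TCP at [0.243, -0.603, 0.223] pointing down, gripper open.
Joint ranges: [-2.58, 2.58], [-0.38, 2.09], [-1.3, 1.39], [0.25, 2.4], [-1.5, 4.64], [0.08, 2.09], [-2.65, 2.65]. Speed limits (rad/s): [2.22, 2.22, 2.79, 2.79, 3.14, 3.14, 3.14].

## Interface

Orientations are given as a unit quaternion [x, y, z, w].
In Python, from bench import env, cams gives the robot as it stands.
- The arm moves only by the shell command python3 -m crank 'ROWS' [FORCE]. ROWS is JSON, a list of rows, each a list of 7 numbers: the finger opening in cm, from 0 to 8.7, then the shift along the tool's x, y, z in cm, then the turn, a rotation vector about the tool's x, y, z in rad. A call has 1 to 20 rows; each row shifts and turns the commanded pose from where the row before left it, along the tool's axes as they then stand; what a row does not reach is not made up. A row lasts 1/12 s, in which the tool goes at most 41.7 mm and 7.16 degrees, less where a joint would pass 70% of its speed; a pose out of reach is approached as far as the arm can. A call with a gripper value outside its range is refused whole. The fingers move at their own pace and stop on an object; FORCE is the grip in N (left out, the last holds). Time passes only in rows, so rows that do not move let the fingers close. It gives the time, the measured TCP pose, the force, the opening and the grip force at its end, in the units of the state.
- env.read_state(): the state, without advancing time (a new reading comes with each control period).
- cams.read_camera(name): name is "side" or "top"; returns a dict with "frame" (384x512x3 uint8, blue, green, red), "fov_y" (degrees; the focal length in pixels is half the picture's height over the tangent of half this angle, whatever the lens; pixels are square), "cx", "cy" (the principal point, pixels), "R" (3x3) and "t" (3): a world point X has camera coordinates R X + t. Camera axes: x right, y down, z forward; pixel columns grow to the right and rows downward; lengths in m; the calibration is good to about 2 mm. A picture is of the moment at which its call begins. There is no depth.
- env.sign_off(): hands the job in; it is judged then, once.
The state is a dict: "t": time; "joint_pos": joint angles; "dq": joint speeds; "joint_torque": joint torques, N m; "position": TCP position; "orientation": TCP orientation; "contact_force": force on the tool from outside, world axes, zero at the start; "ft_torque": the same for the moment, N m; "width": opening from 0.0 (shut) to 1.0 (fully open); "gripper_force": force on a finger pad.
Only numpy, scipy, OpenCV 4.12 (cv2) and the standard library are available. Lean on these libraries where they do the work, as an engineer would, in place of code of your own. Each camera call takes 0.05 s, during which the arm holds its last target. There are 200 camera calls.

## Working session

There is one attempt and no reset: what is moved stays moved. The work goes in short steps, Python scripts to look and compute and a shell command to move; the robot and the scene stay as the last step left them, time stands still between calls to the robot, and variables do not carry over. Pictures are saved under pics/ and viewed, at most 11 in all, crops included, and the job is handed in when it is done.

```bash
mkdir -p pics; ls
cat > h.py <<'E'
import numpy as np, cv2
from bench import env, cams
from scipy.spatial.transform import Rotation as Rot
def K(c):
    f=c["frame"].shape[0]/2/np.tan(np.radians(c["fov_y"])/2); return f
def plane(c,u,v,z):
    f=K(c); R=np.array(c["R"]); t=np.array(c["t"])
    d=R.T@np.array([(u-c["cx"])/f,(v-c["cy"])/f,1]); o=-R.T@t
    return o+d*(z-o[2])/d[2]
def proj(c,X):
    p=np.array(c["R"])@np.array(X)+np.array(c["t"]); f=K(c)
    return p[:2]/p[2]*f+[c["cx"],c["cy"]]
def snap(n,name):
    c=cams.read_camera(n); cv2.imwrite(f"pics/{name}.png",c["frame"]); return c
E
python3 - <<'E'
from h import *
import pickle
for n in("top","side"):
    c=snap(n,n+"0"); pickle.dump(c,open(n+"0.pkl","wb")); print(n,K(c),c["cx"],c["cy"],np.round(-np.array(c["R"]).T@c["t"],3),np.round(c["R"],2).tolist())
s=env.read_state();print(s,env.hold_point_z)
E
```

```text
pics
top 360.10585648525785 249.84924811846454 189.21596158850488 [0.418 0.055 1.045] [[-0.03, -1.0, -0.01], [-0.98, 0.03, -0.19], [0.19, 0.0, -0.98]]
side 460.1862132534068 251.19039410559677 193.7325904945002 [ 0.439 -0.748  0.96 ] [[0.97, -0.24, -0.02], [-0.19, -0.7, -0.69], [0.15, 0.67, -0.73]]
{'t': 0.1, 'joint_pos': array([ 1.08779333,  0.33383169,  0.03986356,  1.46619024, -0.01338394,
        1.34334562, -0.05847744]), 'dq': array([ 3.94966895e-04, -1.49721385e-03, -1.49276338e-03, -3.58133356e-04,
       -1.87723948e-03,  1.43413537e-03, -6.69406133e-05]), 'joint_torque': array([ 3.60448794e-03, -6.57811761e+01,  1.33951373e+00, -4.04707110e+01,
       -5.97175397e-02,  4.09266958e-02,  5.92221431e-05]), 'position': array([ 0.24320017, -0.60230739,  0.22175002]), 'orientation': array([ 9.81641186e-01,  1.90735451e-01, -1.98676861e-04, -7.28003449e-04]), 'contact_force': array([-0.75955499,  0.88984528, -0.12208874]), 'ft_torque': array([-0.01248298,  0.02916453, -0.03729651]), 'gripper_force': 0.0, 'width': 0.9963968032541347} -0.0187
```

View pics/top0.png

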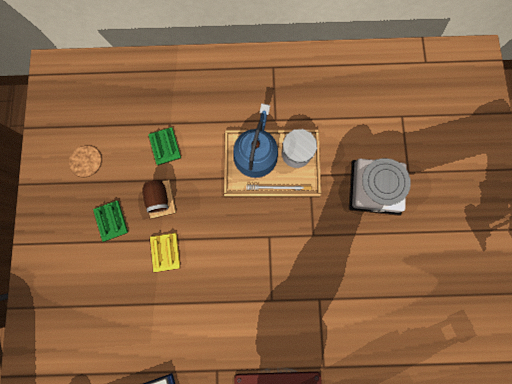

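View pics/side0.png

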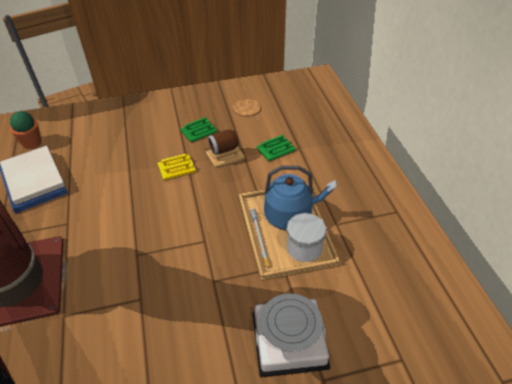

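Top view: gourd at about (155,196) with its steel band towards the robot, true cradle beneath; pan at about (386,183). Side view: gourd (224,141), pan (294,320), kettle and tin on the tray. Next I'll zoom in on both.

Run:
```python
from h import *
a=cv2.imread("pics/top0.png");b=cv2.imread("pics/side0.png")
r=lambda i,x,y,w,h,s:cv2.resize(i[y:y+h,x:x+w],None,fx=s,fy=s,interpolation=cv2.INTER_CUBIC)
A=r(a,130,165,65,65,6)[:300,:390]
B=r(b,195,115,65,50,6)
C=r(a,340,145,80,75,4)[:290,:320];D=r(b,245,285,80,75,4)[:290,:320]
o=np.zeros((600,800,3),np.uint8)
for im,x,y in((A,0,0),(B,400,0),(C,0,305),(D,400,305)):
    o[y:y+im.shape[0],x:x+im.shape[1]]=im
cv2.imwrite("pics/z.png",o)
```

```text
(no output)
```

View pics/z.png

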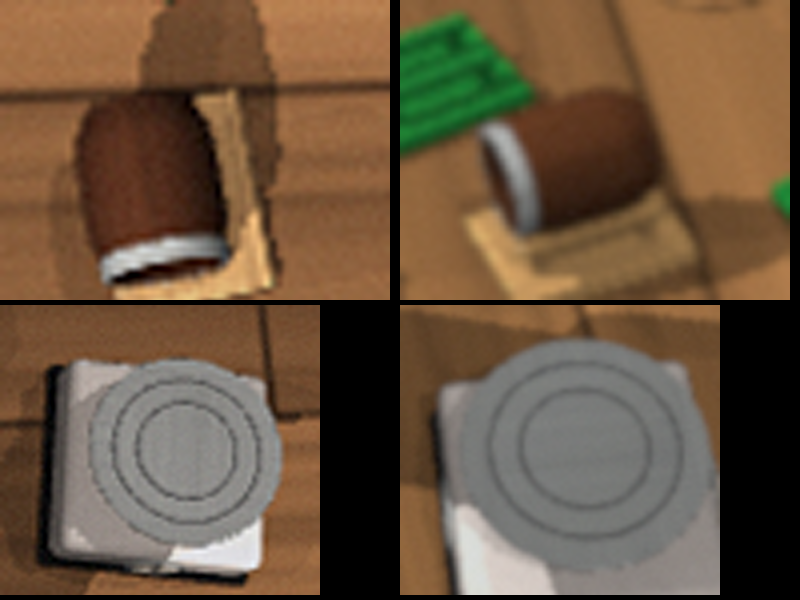

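```bash
cat > m.py <<'E'
from h import *
import pickle
def tri(cs,ps):
    A=[];B=[]
    for c,(u,v) in zip(cs,ps):
        R=np.array(c["R"]);o=-R.T@c["t"];d=R.T@np.array([(u-c["cx"])/K(c),(v-c["cy"])/K(c),1]);d/=np.linalg.norm(d)
        P=np.eye(3)-np.outer(d,d);A.append(P);B.append(P@o)
    X=np.linalg.solve(sum(A),sum(B));return X
T=pickle.load(open("top0.pkl","rb"));S=pickle.load(open("side0.pkl","rb"))
def big(m,x,y,w,h):
    k=np.zeros_like(m);k[y:y+h,x:x+w]=m[y:y+h,x:x+w]
    cs,_=cv2.findContours(k,cv2.RETR_EXTERNAL,cv2.CHAIN_APPROX_NONE);return max(cs,key=cv2.contourArea)
# pan
e=[]
for c,b in((T,(355,150,60,60)),(S,(255,290,75,65))):
    hsv=cv2.cvtColor(c["frame"],cv2.COLOR_BGR2HSV)
    f=c["frame"].astype(int)
    m=((hsv[...,1]<28)&(hsv[...,2]<150)&(hsv[...,2]>60)&(f[...,1]>=f[...,2])).astype(np.uint8)
    m=cv2.morphologyEx(cv2.morphologyEx(m,cv2.MORPH_CLOSE,np.ones((3,3))),cv2.MORPH_OPEN,np.ones((7,7)))
    q=big(m,*b);el=cv2.fitEllipse(cv2.convexHull(q));e.append(el[0]);print("pan",el,plane(c,*el[0],.09))
print("tri pan",tri((T,S),e))
print("eye",plane(T,386.2,181.2,.09),plane(S,291.2,320.2,.09),tri((T,S),((386.2,181.2),(291.2,320.2))))
# gourd
for c,b,n in((T,(138,175,34,40),"T"),(S,(203,125,40,32),"S")):
    hsv=cv2.cvtColor(c["frame"],cv2.COLOR_BGR2HSV);f=c["frame"].astype(int)
    m=((hsv[...,2]<100)&(f[...,2]-f[...,0]>8)|(hsv[...,1]<60)).astype(np.uint8)
    k=np.zeros_like(m);k[b[1]:b[1]+b[3],b[0]:b[0]+b[2]]=1
    m=cv2.morphologyEx(m*k,cv2.MORPH_OPEN,np.ones((3,3)))
    print(n);
    for r in range(b[1],b[1]+b[3]):print(r,''.join('.#'[x] for x in m[r,b[0]:b[0]+b[2]]))
    q=big(m,*b);print(cv2.boundingRect(q),cv2.minAreaRect(q))
E
python3 m.py
```

```text
pan ((385.7120666503906, 181.04849243164062), (43.49513626098633, 47.513553619384766), 125.74274444580078) [ 0.61151518 -0.30804191  0.09      ]
pan ((290.912109375, 322.15380859375), (55.38401412963867, 62.136077880859375), 102.86150360107422) [ 0.6117995  -0.31672667  0.09      ]
tri pan [ 0.61364705 -0.3118204   0.08007531]
eye [ 0.61105676 -0.3093119   0.09      ] [ 0.61367287 -0.31267314  0.09      ] [ 0.61314044 -0.3108746   0.08614804]
T
175 ..................................
176 ..................................
177 ..................................
178 ................#####..######.....
179 ...............##############.....
180 .......######################.....
181 .......##################.........
182 .......##################.........
183 .......#################..........
184 ......####################........
185 .....######################.......
186 .....######################.......
187 .....######################.......
188 .....#######################......
189 .....#######################......
190 .....#######################......
191 ....###################
[... 1890 characters left out ...]
.....###############################...
145 .......##############################...
146 .......##############################...
147 .......###########################......
148 ........#########################.......
149 .........######################.........
150 .........####################...........
151 ..........################..............
152 ..........#############.................
153 ............########....................
154 ........................................
155 ........................................
156 ........................................
(208, 130, 32, 24) ((223.4000244140625, 140.6999969482422), (22.452171325683594, 29.409177780151367), 71.56504821777344)
```

```bash
cat >> m.py <<'E'
print("----")
p=lambda c,u,v,z:plane(c,u,v,z)
f=p(T,153.3,180.3,.061);mo=p(T,156.9,208.6,.061);d=mo-f
print("foot",f,"mouth",mo,"len",np.linalg.norm(d),"heading foot->mouth deg",np.degrees(np.arctan2(d[1],d[0])))
a=p(T,130+235/6-.4,165+90/6-.4,.012);b=p(T,130+272/6-.4,165+287/6-.4,.012);d=b-a
print("board right edge",a,b,np.degrees(np.arctan2(d[1],d[0])),np.linalg.norm(d))
h=np.arctan2(d[1],d[0]);u=np.array([np.cos(h),np.sin(h),0]);l=np.array([-np.sin(h),np.cos(h),0])
print("centre from board edge", (a+b)/2, (a+b)/2-.0375*l)
print("mouth side",p(S,212.5,144.6,.061))
print("gourd side rect ctr",p(S,224,141,.061), "top rect ctr",p(T,154.8,194.8,.065))
print("board corners side",p(S,195+465/6-66.7-.4,115+215/6-.4,.012))
E
python3 m.py | sed -n '/----/,$p'
```

```text
----
foot [0.6399169  0.32923264 0.061     ] mouth [0.55959431 0.31757794 0.061     ] len 0.08116372840499102 heading foot->mouth deg -171.74407112349854
board right edge [0.65163463 0.29733505 0.012     ] [0.55385921 0.27820183 0.012     ] -168.92796662883435 0.09962987564101215
centre from board edge [0.60274692 0.28776844 0.012     ] [0.59554531 0.32457043 0.012     ]
mouth side [0.56170496 0.31177317 0.061     ]
gourd side rect ctr [0.59844401 0.3191672  0.061     ] top rect ctr [0.597756   0.32308198 0.065     ]
board corners side [0.54179269 0.34775613 0.012     ]
```

```bash
cat > g.py <<'E'
from h import *
import sys
def ori(head,tilt,sx):  # tool z: heading deg, tilt deg from down; sx=+1: tool x heading along head, -1 against
    h,t=np.radians([head,tilt]);f=np.array([np.cos(h),np.sin(h),0]);up=np.array([0,0,1.])
    z=np.sin(t)*f-np.cos(t)*up; x=sx*(np.cos(t)*f+np.sin(t)*up)
    return Rot.from_matrix(np.c_[x,np.cross(z,x),z])
def to(p=None,o=None,frame=None):
    s=env.read_state();R=Rot.from_quat(s["orientation"])
    if o is not None: print("turn rotvec",np.round((R.inv()*o).as_rotvec(),4))
    if p is not None: print("shift cm (now ori)",np.round(R.inv().apply(np.array(p)-s["position"])*100,2))
    if p is not None and o is not None: print("shift cm (after turn)",np.round(o.inv().apply(np.array(p)-s["position"])*100,2))
def st():
    s=env.read_state();R=Rot.from_quat(s["orientation"]).as_matrix()
    print("t",round(s["t"],2),"p",np.round(s["position"],4),"x",np.round(R[:,0],3),"z",np.round(R[:,2],3),"w",round(s["width"]*87,1),"gf",round(float(s["gripper_force"]),1),"F",np.round(s["contact_force"],2),"q",np.round(s["joint_pos"],2))
E
python3 -c "
from g import *
st();to([.55,-.15,.36])"
```

```text
t 0.1 p [ 0.2432 -0.6023  0.2218] x [ 0.927  0.374 -0.   ] z [-0.001  0.001 -1.   ] w 86.7 gf 0.0 F [-0.76  0.89 -0.12] q [ 1.09  0.33  0.04  1.47 -0.01  1.34 -0.06]
shift cm (now ori) [ 45.38 -30.47 -13.78]
```

```bash
python3 -m crank '[[8.7,0,0,-3,0,0,0],[8.7,0,0,-3,0,0,0],[8.7,1,-0.5,-3,0,0,0],[8.7,2,-1.5,-2,0,0,0],[8.7,2.6,-1.8,-1,0,0,0],[8.7,2.6,-1.8,-1,0,0,0],[8.7,2.6,-1.8,0,0,0,0],[8.7,2.6,-1.8,0,0,0,0],[8.7,2.6,-1.8,0,0,0,0],[8.7,2.6,-1.8,0,0,0,0],[8.7,2.6,-1.8,0,0,0,0],[8.7,2.6,-1.8,0,0,0,0],[8.7,2.6,-1.8,0,0,0,0],[8.7,2.6,-1.8,0,0,0,0],[8.7,2.6,-1.8,0,0,0,0],[8.7,2.6,-1.8,0,0,0,0],[8.7,2.6,-1.8,0,0,0,0],[8.7,2.6,-1.8,0,0,0,0],[8.7,2.6,-1.8,0,0,0,0]]' 20; python3 -c "
from g import *
st();to([.50,.26,.36]);to(o=ori(10,0,-1))"
```

```text
t: 1.68
position: [0.5247, -0.1751, 0.3523]
orientation: [0.982, 0.191, -0.0, -0.0]
contact_force: [0.6, -0.4, 0.9]
width: 0.999
gripper_force: 0.0
t 1.68 p [ 0.5247 -0.1751  0.3523] x [ 0.927  0.374 -0.   ] z [-0.  0. -1.] w 86.9 gf 0.0 F [ 0.65 -0.36  0.92] q [ 0.54  0.12 -0.33  1.47  0.04  1.56 -0.98]
shift cm (now ori) [ 14.   -41.27  -0.76]
turn rotvec [-6.0000e-04 -3.0000e-04 -2.9325e+00]
```

```bash
python3 -m crank '[[8.7,0.7,-2.2,0,0,0,0],[8.7,1,-2.8,0,0,0,0],[8.7,1,-2.8,0,0,0,0],[8.7,1,-2.8,0,0,0,0],[8.7,1,-2.8,0,0,0,0],[8.7,1,-2.8,0,0,0,0],[8.7,1,-2.8,0,0,0,0],[8.7,1,-2.8,0,0,0,0],[8.7,1,-2.8,0,0,0,0],[8.7,1,-2.8,0,0,0,0],[8.7,1,-2.8,0,0,0,0],[8.7,1,-2.8,0,0,0,0],[8.7,1,-2.8,0,0,0,0],[8.7,1,-2.8,0,0,0,0],[8.7,0.3,-2,0,0,0,0]]'; python3 -m crank '[[8.7,0,0,0,0,0,-0.11],[8.7,0,0,0,0,0,-0.12],[8.7,0,0,0,0,0,-0.12],[8.7,0,0,0,0,0,-0.12],[8.7,0,0,0,0,0,-0.12],[8.7,0,0,0,0,0,-0.12],[8.7,0,0,0,0,0,-0.12],[8.7,0,0,0,0,0,-0.12],[8.7,0,0,0,0,0,-0.12],[8.7,0,0,0,0,0,-0.12],[8.7,0,0,0,0,0,-0.12],[8.7,0,0,0,0,0,-0.12],[8.7,0,0,0,0,0,-0.12],[8.7,0,0,0,0,0,-0.12],[8.7,0,0,0,0,0,-0.12],[8.7,0,0,0,0,0,-0.12],[8.7,0,0,0,0,0,-0.12],[8.7,0,0,0,0,0,-0.12],[8.7,0,0,0,0,0,-0.12],[8.7,0,0,0,0,0,-0.12]]';python3 -c "
from g import *
st();to([.48,.30,.28]);to(o=ori(10,0,-1));to(o=ori(10,45,-1))"
```

```text
t: 2.93
position: [0.5014, 0.2551, 0.352]
orientation: [0.981, 0.192, -0.0, -0.0]
contact_force: [0.1, -0.6, 0.6]
width: 0.999
gripper_force: 0.0
t: 4.6
position: [0.5019, 0.2522, 0.3522]
orientation: [0.18, 0.984, -0.0, -0.0]
contact_force: [-0.8, -0.1, -0.1]
width: 1.0
gripper_force: 0.0
t 4.6 p [0.5019 0.2522 0.3522] x [-0.935  0.354  0.   ] z [-0.001 -0.    -1.   ] w 87.0 gf 0.0 F [-0.79 -0.07 -0.07] q [ 0.26  0.23 -0.96  1.43  0.18  1.58  0.52]
shift cm (now ori) [3.74 3.7  7.22]
turn rotvec [-3.000e-04 -6.000e-04 -5.365e-01]
turn rotvec [-0.2109 -0.7667 -0.5083]
```

```bash
python3 -m crank '[[8.7,0,0,0,0,0,-0.107],[8.7,0,0,0,0,0,-0.107],[8.7,0,0,0,0,0,-0.107],[8.7,0,0,0,0,0,-0.107],[8.7,0,0,0,0,0,-0.108],[8.7,0,0,0,0,-0.11,0],[8.7,0,0,0,0,-0.11,0],[8.7,0,0,0,0,-0.113,0],[8.7,0,0,0,0,-0.113,0],[8.7,0,0,0,0,-0.113,0],[8.7,0,0,0,0,-0.113,0],[8.7,0,0,0,0,-0.113,0],[8.7,0,0,0,0,0,0]]';python3 -c "
from g import *
st();o=ori(10,45,-1);z=o.as_matrix()[:,2];g=np.array([.592,.321,.061]);to(g+(.0187-.11)*z,o)"
```

```text
t: 5.68
position: [0.499, 0.2514, 0.3516]
orientation: [-0.08, 0.945, 0.021, 0.316]
contact_force: [-0.3, 0.5, 0.5]
width: 0.999
gripper_force: 0.0
t 5.68 p [0.499  0.2514 0.3516] x [-0.788 -0.137 -0.601] z [ 0.594  0.09  -0.799] w 86.9 gf 0.0 F [-0.25  0.55  0.55] q [ 0.2  -0.38 -0.73  1.98 -0.    0.85  1.17]
turn rotvec [-0.0143 -0.1411 -0.0005]
shift cm (now ori) [10.46  5.51 20.35]
shift cm (after turn) [13.22  5.24 18.75]
```

```bash
python3 -m crank '[[8.7,1,0.5,2,0,0,0],[8.7,1.05,0.55,2.05,0,0,0],[8.7,1.05,0.55,2.05,0,0,0],[8.7,1.05,0.55,2.05,0,0,0],[8.7,1.05,0.55,2.05,0,0,0],[8.7,1.05,0.55,2.05,0,0,0],[8.7,1.05,0.55,2.05,0,0,0],[8.7,1.05,0.55,2.05,0,0,0],[8.7,1.05,0.55,2.05,0,0,0],[8.7,1,0.5,2,0,0,0],[8.7,0,0,0,-0.007,-0.07,0],[8.7,0,0,0,-0.007,-0.07,0],[8.7,0,0,0,0,0,0]]';python3 -c "
from g import *
st();o=ori(10,45,-1);z=o.as_matrix()[:,2];g=np.array([.592,.321,.061]);to(g+(.0187-.11)*z,o)
c=snap('side','s1');d=snap('top','t1')
cv2.imwrite('pics/st1.png',np.hstack([cv2.resize(c['frame'][60:260,110:310],(400,400)),cv2.resize(d['frame'][130:330,60:260],(400,400))]))"
```

```text
t: 6.77
position: [0.529, 0.3006, 0.134]
orientation: [-0.076, 0.923, 0.031, 0.376]
contact_force: [-0.3, 0.5, -0.2]
width: 1.002
gripper_force: 0.0
t 6.77 p [0.529  0.3006 0.134 ] x [-0.706 -0.117 -0.698] z [ 0.689  0.114 -0.716] w 87.1 gf 0.0 F [-0.25  0.51 -0.16] q [ 0.34  0.09 -1.21  2.26  1.27  0.57 -0.14]
turn rotvec [-0.0074 -0.0125 -0.0069]
shift cm (now ori) [0.52 0.92 0.67]
shift cm (after turn) [0.52 0.92 0.67]
```

View pics/st1.png

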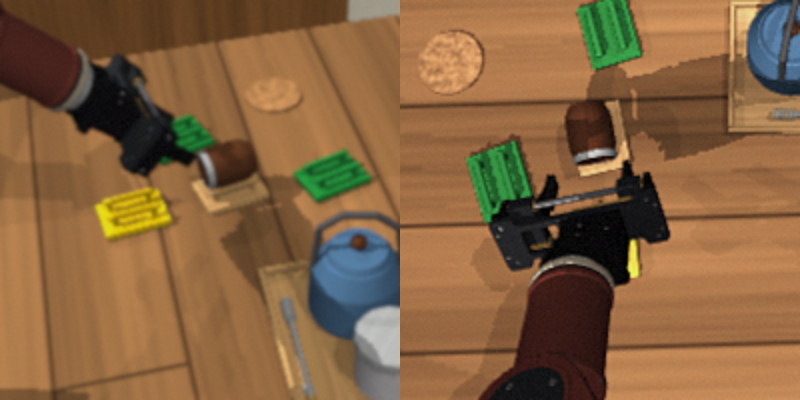

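```bash
python3 -m crank '[[8.7,0.25,0.45,0.3,-0.003,-0.006,-0.003],[8.7,0.25,0.45,0.3,-0.003,-0.006,-0.003],[8.7,0,0,0,0,0,0],[8.7,0,0,0,0,0,0]]';python3 -c "
from g import *
st();o=ori(10,45,-1);z=o.as_matrix()[:,2];g=np.array([.592,.321,.061]);to(g+(.0187)*z,o)
d=snap('top','t2');s=env.read_state();R=Rot.from_quat(s['orientation'])
print('tcp px',proj(d,s['position']))
cv2.imwrite('pics/t2z.png',cv2.resize(d['frame'][150:270,90:210],(600,600),interpolation=cv2.INTER_CUBIC))"
```

```text
t: 7.2
position: [0.5301, 0.3106, 0.1301]
orientation: [-0.08, 0.92, 0.032, 0.382]
contact_force: [0.5, -0.5, -0.4]
width: 1.001
gripper_force: 0.0
t 7.2 p [0.5301 0.3106 0.1301] x [-0.695 -0.124 -0.708] z [ 0.698  0.12  -0.706] w 87.1 gf 0.0 F [ 0.51 -0.46 -0.36] q [ 0.29  0.13 -1.2   2.26  1.35  0.61 -0.21]
turn rotvec [-0.0027  0.0013  0.0011]
shift cm (now ori) [ 0.46 -0.02 11.19]
shift cm (after turn) [ 0.45 -0.05 11.19]
tcp px [152.275232   216.34990885]
```

View pics/t2z.png

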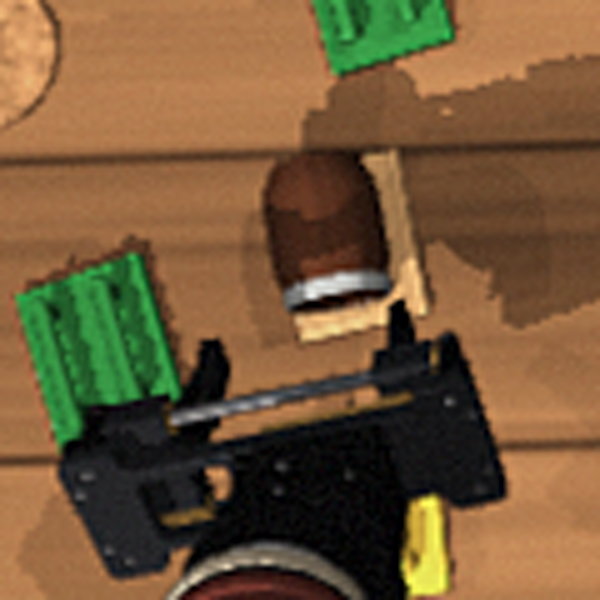

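The picture shows the fingertips at crop (215,345) and (400,305), midpoint at about pixel (151.4,215). That matches the projected TCP and lines up with the gourd's axis, so I'll advance along the tool axis.

```bash
python3 -m crank '[[8.7,0.23,0,1,0,0,0],[8.7,0.23,0,1.5,0,0,0],[8.7,0,0,1.5,0,0,0],[8.7,0,0,1.5,0,0,0],[8.7,0,0,1.5,0,0,0],[8.7,0,0,1.5,0,0,0],[8.7,0,0,1.2,0,0,0],[8.7,0,0,1,0,0,0],[8.7,0,0,0.5,0,0,0],[8.7,0,0,0,0,0,0],[8.7,0,0,0,0,0,0]]';python3 -c "
from g import *
st();o=ori(10,45,-1);z=o.as_matrix()[:,2];g=np.array([.592,.321,.061]);to(g+(.0187)*z,o)"
```

```text
t: 8.17
position: [0.6044, 0.3235, 0.0472]
orientation: [-0.081, 0.92, 0.032, 0.382]
contact_force: [0.1, 0.8, 0.0]
width: 1.001
gripper_force: 0.0
t 8.17 p [0.6044 0.3235 0.0472] x [-0.695 -0.124 -0.708] z [ 0.698  0.121 -0.706] w 87.1 gf 0.0 F [0.14 0.78 0.02] q [ 0.12  0.51 -1.01  2.17  1.77  0.77 -0.41]
turn rotvec [-0.0022  0.0016  0.0011]
shift cm (now ori) [-0.08 -0.03 -0.  ]
shift cm (after turn) [-0.08 -0.03 -0.  ]
```

```bash
python3 -m crank '[[7.5,0,0,0,0,0,0],[7,0,0,0,0,0,0],[6.6,0,0,0,0,0,0],[6.3,0,0,0,0,0,0],[6,0,0,0,0,0,0],[5.5,0,0,0,0,0,0],[5,0,0,0,0,0,0],[5,0,0,0,0,0,0]]' 20;python3 -c "
from g import *
st()
d=snap('top','t3');e=snap('side','s3')
cv2.imwrite('pics/t3z.png',np.hstack([cv2.resize(d['frame'][150:250,90:190],(400,400),interpolation=cv2.INTER_CUBIC),cv2.resize(e['frame'][90:190,170:270],(400,400),interpolation=cv2.INTER_CUBIC)]))"
```

```text
t: 8.83
position: [0.6043, 0.3238, 0.047]
orientation: [-0.081, 0.92, 0.032, 0.382]
contact_force: [-1.9, -3.3, 5.6]
width: 0.741
gripper_force: 19.9
t 8.83 p [0.6043 0.3238 0.047 ] x [-0.694 -0.124 -0.709] z [ 0.698  0.121 -0.705] w 64.5 gf 19.9 F [-1.93 -3.27  5.55] q [ 0.12  0.51 -1.01  2.17  1.78  0.77 -0.41]
```

View pics/t3z.png

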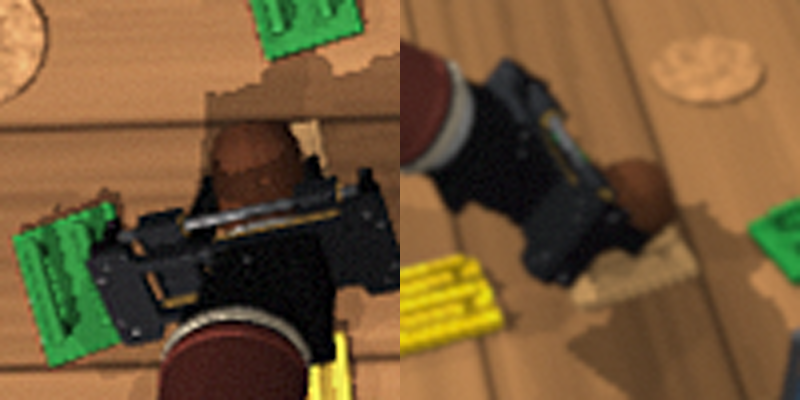

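Gripped at 64.5 mm, which matches the gourd's diameter. Lifting.

```bash
python3 -m crank '[[5,-0.5,0,-0.5,0,0,0],[5,-0.7,0,-0.7,0,0,0],[5,-1,0,-1,0,0,0],[5,-1.5,0,-1.5,0,0,0],[5,-1.8,0,-1.8,0,0,0],[5,-1.8,0,-1.8,0,0,0],[5,-1.8,0,-1.8,0,0,0],[5,-1.8,0,-1.8,0,0,0],[5,-1.8,0,-1.8,0,0,0],[5,-1.8,0,-1.8,0,0,0],[5,-1.8,0,-1.8,0,0,0],[5,-1,0,-1,0,0,0],[5,0,0,0,0,0.08,0],[5,0,0,0,0,0.1,0],[5,0,0,0,0,0.1,0],[5,0,0,0,0,0.1,0],[5,0,0,0,0,0.1,0],[5,0,0,0,0,0.1,0],[5,0,0,0,0,0.1,0],[5,0,0,0,0,0.1,0]]';python3 -c "
from g import *
st();to(o=ori(-27,0,1));to([.55,.2,.33])"
```

```text
t: 10.6
position: [0.6035, 0.3244, 0.2912]
orientation: [-0.088, 0.996, -0.0, 0.001]
contact_force: [0.2, 0.4, -1.1]
width: 0.739
gripper_force: 20.0
t 10.6 p [0.6035 0.3244 0.2912] x [-0.985 -0.175 -0.002] z [ 0.002 -0.001 -1.   ] w 64.3 gf 20.0 F [ 0.23  0.39 -1.12] q [ 0.12  0.61 -1.12  1.21  0.54  1.62  0.86]
turn rotvec [-2.4000e-03 -6.0000e-04 -2.4947e+00]
shift cm (now ori) [  7.44 -11.32  -3.88]
```

```bash
python3 -m crank '[[5,0,0,0,0,0,0.06],[5,0,0,0,0,0,0.1],[5,0,0,0,0,0,0.12],[5,0,0,0,0,0,0.12],[5,0,0,0,0,0,0.12],[5,0,0,0,0,0,0.12],[5,0,0,0,0,0,0.12],[5,0,0,0,0,0,0.12],[5,0,0,0,0,0,0.12],[5,0,0,0,0,0,0.12],[5,0,0,0,0,0,0.12],[5,0,0,0,0,0,0.12],[5,0,0,0,0,0,0.12],[5,0,0,0,0,0,0.12],[5,0,0,0,0,0,0.12],[5,0,0,0,0,0,0.12],[5,0,0,0,0,0,0.12],[5,0,0,0,0,0,0.12],[5,0,0,0,0,0,0.1],[5,0,0,-2,0,0,0.06]]';python3 -c "
from g import *
st();to(o=ori(-27,0,1));to([.58,-.27,.33])"
```

```text
t: 12.27
position: [0.6023, 0.3236, 0.3072]
orientation: [0.86, 0.511, -0.0, 0.002]
contact_force: [0.2, -1.0, -4.3]
width: 0.74
gripper_force: 20.0
t 12.27 p [0.6023 0.3236 0.3072] x [ 0.479  0.878 -0.002] z [ 0.002 -0.003 -1.   ] w 64.3 gf 20.0 F [ 0.25 -1.04 -4.33] q [-0.1   0.47 -0.71  1.2   0.3   1.58 -1.25]
turn rotvec [ 4.000e-03 -8.000e-04  1.543e+00]
shift cm (now ori) [-53.19  26.46  -2.09]
```

```bash
python3 -m crank '[[5,-1.2,0.6,-0.5,0,0,0],[5,-2,1,-0.5,0,0,0],[5,-2.8,1.4,-0.5,0,0,0],[5,-2.8,1.4,-0.5,0,0,0],[5,-2.8,1.4,0,0,0,0],[5,-2.8,1.4,0,0,0,0],[5,-2.8,1.4,0,0,0,0],[5,-2.8,1.4,0,0,0,0],[5,-2.8,1.4,0,0,0,0],[5,-2.8,1.4,0,0,0,0],[5,-2.8,1.4,0,0,0,0],[5,-2.8,1.4,0,0,0,0],[5,-2.8,1.4,0,0,0,0],[5,-2.8,1.4,0,0,0,0],[5,-2.8,1.4,0,0,0,0],[5,-2.8,1.4,0,0,0,0],[5,-2.8,1.4,0,0,0,0],[5,-2.8,1.4,0,0,0,0],[5,-2.8,1.4,0,0,0,0],[5,-2.2,1.1,0,0,0,0]]';python3 -m crank '[[5,0,0,0,0,0,0.06],[5,0,0,0,0,0,0.12],[5,0,0,0,0,0,0.12],[5,0,0,0,0,0,0.12],[5,0,0,0,0,0,0.12],[5,0,0,0,0,0,0.12],[5,0,0,0,0,0,0.12],[5,0,0,0,0,0,0.12],[5,0,0,0,0,0,0.12],[5,0,0,0,0,0,0.12],[5,0,0,0,0,0,0.12],[5,0,0,0,0,0,0.12],[5,0,0,0,0,0,0.12],[5,0,0,0,0,0,0.06],[5,0,0,0,0,0,0]]';python3 -c "
from g import *
st();to(o=ori(-27,0,1));to([.58,-.27,.33]);to(o=ori(-27,45,1))"
```

```text
t: 13.93
position: [0.5838, -0.2715, 0.3314]
orientation: [0.859, 0.513, 0.003, 0.003]
contact_force: [0.2, -0.2, -2.8]
width: 0.741
gripper_force: 20.0
t: 15.18
position: [0.5845, -0.2683, 0.3315]
orientation: [0.971, -0.24, 0.004, -0.001]
contact_force: [-0.2, -0.6, -3.0]
width: 0.743
gripper_force: 20.0
t 15.18 p [ 0.5845 -0.2683  0.3315] x [ 0.885 -0.466  0.007] z [ 0.008 -0.    -1.   ] w 64.7 gf 20.0 F [-0.19 -0.59 -3.05] q [ 0.56  0.3  -0.27  1.3   0.08  1.55 -1.75]
turn rotvec [-0.0032 -0.0072 -0.0134]
shift cm (now ori) [-0.32  0.36  0.15]
turn rotvec [ 0.0022  0.7782 -0.0139]
```

```bash
python3 -m crank '[[5,0,0,0,0,0.06,0],[5,0,0,0,0,0.1,0],[5,0,0,0,0,0.1,-0.007],[5,0,0,0,0,0.1,-0.007],[5,0,0,0,0,0.1,0],[5,0,0,0,0,0.1,0],[5,0,0,0,0,0.1,0],[5,0,0,0,0,0.07,0],[5,0,0,0,0,0.05,0],[5,0,0,0,0,0,0],[5,0,0,0,0,0,0]]';python3 -c "
from g import *
st();o=ori(-27,45,1);to(o=o);g=np.array([.613,-.311,.09+.046+.03]);to(g+.0187*o.as_matrix()[:,2],o)
d=snap('top','t4');e=snap('side','s4')
cv2.imwrite('pics/t4z.png',np.hstack([cv2.resize(d['frame'][120:270,300:450],(400,400),interpolation=cv2.INTER_CUBIC),cv2.resize(e['frame'][180:380,200:400],(400,400),interpolation=cv2.INTER_CUBIC)]))"
```

```text
t: 16.1
position: [0.5839, -0.268, 0.3312]
orientation: [0.899, -0.214, 0.372, 0.091]
contact_force: [0.4, -0.1, -3.1]
width: 0.739
gripper_force: 19.9
t 16.1 p [ 0.5839 -0.268   0.3312] x [ 0.632 -0.317  0.707] z [ 0.629 -0.322 -0.707] w 64.3 gf 19.9 F [ 0.36 -0.14 -3.13] q [ 0.63 -0.22 -0.3   2.04  0.09  0.53 -1.78]
turn rotvec [0.001  0.0004 0.0044]
turn rotvec [0.001  0.0004 0.0044]
shift cm (now ori) [-8.47  2.46 16.77]
shift cm (after turn) [-8.47  2.51 16.76]
```

View pics/t4z.png

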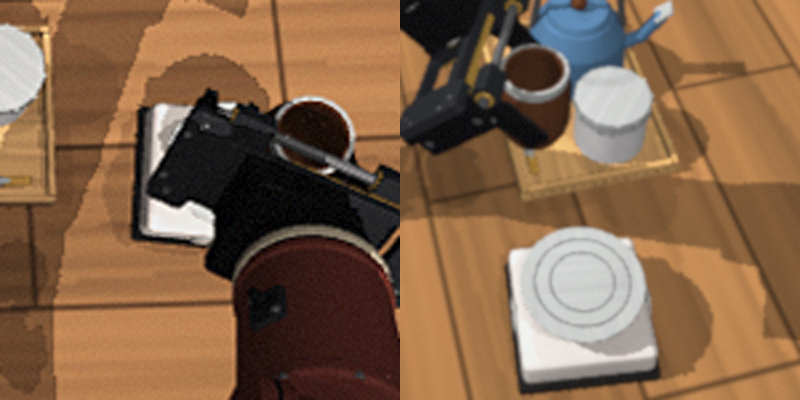

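The gourd is held upright with its mouth up: mouth ring at top-view pixel about (418,171) and side-view (267.5,218). The scale is unobstructed. I'll check the mouth against the predicted position.

```bash
python3 -c "
from g import *
from m import tri
d=cams.read_camera('top');e=cams.read_camera('side')
m=[.572,-.262,.3444+.034]
print('X',proj(d,m),proj(e,m),tri((d,e),((418.1-.3,171.4-.3),(267.3,217.3))))
" | grep X
python3 -m crank '[[5,-0.4,0.1,0.8,0,0,0],[5,-0.8,0.25,1.6,0,0,0],[5,-0.8,0.25,1.6,0,0,0],[5,-0.8,0.25,1.6,0,0,0],[5,-0.8,0.25,1.6,0,0,0],[5,-0.8,0.25,1.6,0,0,0],[5,-0.8,0.25,1.6,0,0,0],[5,-0.8,0.25,1.6,0,0,0],[5,-0.8,0.25,1.6,0,0,0],[5,-0.8,0.25,1.6,0,0,0],[5,-0.5,0.15,1,0,0,0],[5,-0.3,0,0.5,0,0,0],[5,0,0,0,0,0,0],[5,0,0,0,0,0,0]]';python3 -c "
from g import *
st();o=ori(-27,45,1);g=np.array([.613,-.311,.09+.046+.03]);to(g+.0187*o.as_matrix()[:,2],o)
d=snap('top','t5');e=snap('side','s5')
cv2.imwrite('pics/t5z.png',np.hstack([cv2.resize(d['frame'][130:230,340:440],(400,400),interpolation=cv2.INTER_CUBIC),cv2.resize(e['frame'][250:375,230:355],(400,400),interpolation=cv2.INTER_CUBIC)]))"
```

```text
X [418.29690358 170.27061285] [265.82463626 214.4640163 ] [ 0.57296971 -0.26385792  0.3723603 ]
t: 17.47
position: [0.6264, -0.3168, 0.1533]
orientation: [0.899, -0.215, 0.372, 0.089]
contact_force: [-0.3, -0.1, -3.2]
width: 0.744
gripper_force: 19.9
t 17.47 p [ 0.6264 -0.3168  0.1533] x [ 0.631 -0.319  0.707] z [ 0.63  -0.32  -0.707] w 64.7 gf 19.9 F [-0.26 -0.07 -3.24] q [ 0.62  0.11 -0.26  2.14  0.74  0.15 -2.36]
turn rotvec [-0.0007 -0.      0.0019]
shift cm (now ori) [-0.13  0.09 -0.06]
shift cm (after turn) [-0.13  0.1  -0.06]
```

View pics/t5z.png

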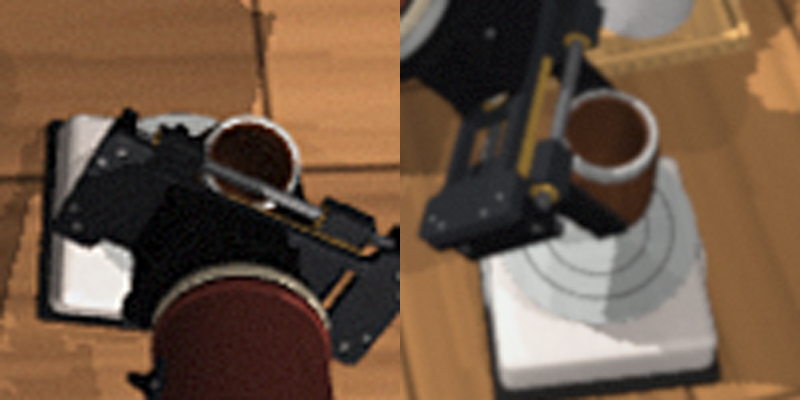

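The gourd is above the pan, with the mouth close to its predicted place. I'll make the small centring correction and descend slowly, watching the force.

```bash
python3 -m crank '[[5,-0.15,0.05,0,0,0,0],[5,-0.1,0.05,0.1,0,0,0],[5,-0.21,0,0.21,0,0,0],[5,-0.21,0,0.21,0,0,0],[5,-0.21,0,0.21,0,0,0],[5,-0.21,0,0.21,0,0,0],[5,-0.21,0,0.21,0,0,0],[5,-0.14,0,0.14,0,0,0],[5,0,0,0,0,0,0],[5,0,0,0,0,0,0]]';python3 -c "
from g import *
st();o=ori(-27,45,1);g=np.array([.613,-.311,.09+.046]);to(g+.0187*o.as_matrix()[:,2],o)"
```

```text
t: 18.4
position: [0.6249, -0.3175, 0.1352]
orientation: [0.898, -0.215, 0.373, 0.09]
contact_force: [-0.5, 0.1, -3.2]
width: 0.738
gripper_force: 19.9
t 18.4 p [ 0.6249 -0.3175  0.1352] x [ 0.63  -0.319  0.708] z [ 0.631 -0.322 -0.706] w 64.2 gf 19.9 F [-0.47  0.12 -3.18] q [ 0.51  0.13 -0.15  2.17  0.96  0.11 -2.59]
turn rotvec [-0.0001 -0.0019  0.0016]
shift cm (now ori) [-0.9  -0.04  0.86]
shift cm (after turn) [-0.9  -0.04  0.86]
```

Joint 7 (-2.59) is close to its limit, so I'll raise the gourd, yaw the tool anticlockwise about the vertical (harmless to an upright gourd), and come down again.

```bash
python3 -m crank '[[5,0.5,0,-0.5,0,0,0],[5,1,0,-1,0,0,0],[5,1.5,0,-1.5,0,0,0],[5,1.5,0,-1.5,0,0,0],[5,1.5,0,-1.5,0,0,0],[5,1.5,0,-1.5,0,0,0],[5,1.5,0,-1.5,0,0,0],[5,1,0,-1,0,0,0],[5,0,0,0,0.04,0,-0.04],[5,0,0,0,0.07,0,-0.07],[5,0,0,0,0.07,0,-0.07],[5,0,0,0,0.07,0,-0.07],[5,0,0,0,0.07,0,-0.07],[5,0,0,0,0.07,0,-0.07],[5,0,0,0,0.07,0,-0.07],[5,0,0,0,0.04,0,-0.04],[5,0,0,0,0,0,0],[5,0,0,0,0,0,0]]';python3 -c "
from g import *
st();o=ori(13.5,45,1);g=np.array([.613,-.311,.09+.046+.03]);to(g+.0187*o.as_matrix()[:,2],o)"
```

```text
t: 19.9
position: [0.6213, -0.3184, 0.2714]
orientation: [0.927, 0.02, 0.374, -0.01]
contact_force: [0.4, -0.3, -2.9]
width: 0.74
gripper_force: 19.9
t 19.9 p [ 0.6213 -0.3184  0.2714] x [0.719 0.029 0.694] z [ 0.693  0.034 -0.72 ] w 64.4 gf 19.9 F [ 0.4  -0.29 -2.9 ] q [ 0.87  0.06 -0.23  1.9  -0.75  0.69 -0.41]
turn rotvec [ 0.1306  0.0175 -0.1395]
shift cm (now ori) [-7.87 -0.98  8.89]
shift cm (after turn) [-7.9  -0.91  8.88]
```

```bash
python3 -m crank '[[5,0,0,0,0.065,0.009,-0.07],[5,0,0,0,0.065,0.009,-0.07],[5,-0.5,-0.05,0.6,0,0,0],[5,-1,-0.1,1.1,0,0,0],[5,-1.1,-0.13,1.2,0,0,0],[5,-1.1,-0.13,1.2,0,0,0],[5,-1.1,-0.13,1.2,0,0,0],[5,-1.1,-0.13,1.2,0,0,0],[5,-1.1,-0.13,1.2,0,0,0],[5,-0.6,-0.1,0.8,0,0,0],[5,-0.3,-0.05,0.4,0,0,0],[5,0,0,0,0,0,0],[5,0,0,0,0,0,0]]';python3 -c "
from g import *
st();o=ori(13.5,45,1);g=np.array([.613,-.311,.09+.046+.012]);to(g+.0187*o.as_matrix()[:,2],o)"
```

```text
t: 20.98
position: [0.6265, -0.3065, 0.1531]
orientation: [0.917, 0.11, 0.38, -0.045]
contact_force: [0.2, -0.2, -2.0]
width: 0.746
gripper_force: 19.9
t 20.98 p [ 0.6265 -0.3065  0.1531] x [0.687 0.167 0.707] z [ 0.688  0.166 -0.707] w 64.9 gf 19.9 F [ 0.25 -0.16 -2.05] q [ 0.93  0.26 -0.26  1.96 -0.99  0.66  0.09]
turn rotvec [-0.0007 -0.0005  0.0022]
shift cm (now ori) [-1.36  0.12  1.23]
shift cm (after turn) [-1.36  0.12  1.23]
```

```bash
python3 -m crank '[[5,-0.2,0.06,0.14,0,0,0],[5,-0.3,0.06,0.25,0,0,0],[5,-0.3,0,0.3,0,0,0],[5,-0.3,0,0.3,0,0,0],[5,-0.25,0,0.24,0,0,0],[5,0,0,0,0,0,0]]';
python3 -m crank '[[5,-0.1,0,0.1,0,0,0],[5,-0.1,0,0.1,0,0,0],[5,-0.1,0,0.1,0,0,0],[5,-0.1,0,0.1,0,0,0],[5,0,0,0,0,0,0],[5,0,0,0,0,0,0]]';python3 -c "
from g import *
st();o=ori(13.5,45,1);g=np.array([.613,-.311,.09+.046]);to(g+.0187*o.as_matrix()[:,2],o)"
```

```text
t: 21.48
position: [0.6251, -0.3079, 0.1331]
orientation: [0.917, 0.11, 0.38, -0.046]
contact_force: [0.0, 0.3, -2.9]
width: 0.745
gripper_force: 19.9
t: 21.98
position: [0.6256, -0.3081, 0.1286]
orientation: [0.917, 0.11, 0.38, -0.045]
contact_force: [-0.3, -0.1, -2.5]
width: 0.74
gripper_force: 19.9
t 21.98 p [ 0.6256 -0.3081  0.1286] x [0.687 0.168 0.707] z [ 0.687  0.167 -0.707] w 64.4 gf 19.9 F [-0.25 -0.14 -2.45] q [ 0.94  0.3  -0.27  1.97 -1.03  0.63  0.15]
turn rotvec [-0.0015 -0.0004  0.0026]
shift cm (now ori) [-0.4  -0.01  0.44]
shift cm (after turn) [-0.39 -0.01  0.44]
```

```bash
for i in 1; do python3 -m crank '[[5,-0.07,0,0.07,0,0,0],[5,-0.07,0,0.07,0,0,0],[5,-0.07,0,0.07,0,0,0],[5,0,0,0,0,0,0]]'|egrep 'posi|cont'; python3 -m crank '[[5,-0.07,0,0.07,0,0,0],[5,-0.07,0,0.07,0,0,0],[5,0,0,0,0,0,0]]'|egrep 'posi|cont';python3 -m crank '[[5,-0.07,0,0.07,0,0,0],[5,-0.07,0,0.07,0,0,0],[5,0,0,0,0,0,0]]'|egrep 'posi|cont'; done; python3 -c "
from g import *
st();d=snap('top','t6');e=snap('side','s6')
cv2.imwrite('pics/t6z.png',np.hstack([cv2.resize(d['frame'][130:230,340:440],(400,400),interpolation=cv2.INTER_CUBIC),cv2.resize(e['frame'][250:375,230:355],(400,400),interpolation=cv2.INTER_CUBIC)]))"
```

```text
position: [0.6255, -0.308, 0.1255]
contact_force: [-0.1, 0.4, -3.7]
position: [0.6255, -0.3081, 0.1235]
contact_force: [-0.5, -0.1, -2.9]
position: [0.6256, -0.3081, 0.1217]
contact_force: [-0.0, 0.3, -2.0]
t 22.82 p [ 0.6256 -0.3081  0.1217] x [0.687 0.167 0.707] z [ 0.688  0.166 -0.707] w 64.5 gf 19.9 F [-0.04  0.25 -2.04] q [ 0.94  0.31 -0.28  1.97 -1.04  0.62  0.17]
```

View pics/t6z.png

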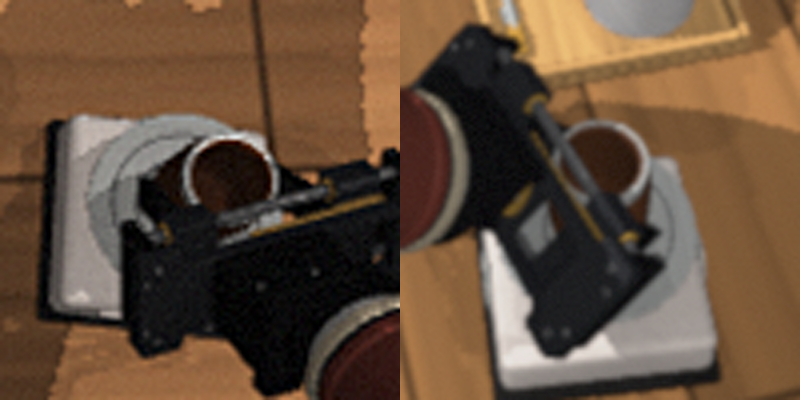

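Mouth ring at crop (231,171), pixel about (397.5,172.5), over the middle of the pan; the load is starting to transfer.

```bash
python3 -c "
from g import *
d=cams.read_camera('top');print(proj(d,[.6124,-.3112,.168]),proj(d,[.613,-.311,.168]))"
python3 -m crank '[[5,-0.07,0,0.07,0,0,0],[5,-0.07,0,0.07,0,0,0],[5,-0.07,0,0.07,0,0,0],[5,0,0,0,0,0,0]]'|egrep 'posi|cont'; python3 -m crank '[[5,-0.07,0,0.07,0,0,0],[5,-0.07,0,0.07,0,0,0],[5,0,0,0,0,0,0]]'|egrep 'posi|cont';python3 -m crank '[[5,-0.07,0,0.07,0,0,0],[5,0,0,0,0,0,0],[5,0,0,0,0,0,0]]'|egrep 'posi|cont';python3 -m crank '[[5,0,0,0,0,0,0]]'|egrep 'posi|cont';python3 -m crank '[[5,0,0,0,0,0,0]]'|egrep 'posi|cont'
```

```text
[398.23747706 174.09030999] [398.13130974 173.85795255]
position: [0.6256, -0.3082, 0.1187]
contact_force: [-0.5, 0.3, -2.0]
position: [0.6256, -0.3081, 0.1167]
contact_force: [-0.6, 0.1, -1.9]
position: [0.6257, -0.3081, 0.1159]
contact_force: [-0.1, 0.7, -0.6]
position: [0.6257, -0.3081, 0.1159]
contact_force: [-0.4, 0.2, -1.0]
position: [0.6257, -0.3081, 0.1159]
contact_force: [0.1, 0.7, -0.8]
```

```bash
python3 -m crank '[[5,-0.07,0,0.07,0,0,0],[5,-0.07,0,0.07,0,0,0],[5,-0.04,0,0.04,0,0,0],[5,0,0,0,0,0,0]]'|egrep 'posi|cont';for i in 1 2 3 4; do python3 -m crank '[[5,0,0,0,0,0,0]]'|egrep 'cont'; done
```

```text
position: [0.6256, -0.3082, 0.1132]
contact_force: [-1.4, 1.0, 0.2]
contact_force: [0.2, 0.1, -0.3]
contact_force: [-0.1, 0.6, 0.8]
contact_force: [0.1, 1.0, -0.1]
contact_force: [0.0, 0.1, -0.2]
```

Load balanced at about 0 N. I'll ease the grip to let it settle, then open slowly.

```bash
python3 -m crank '[[6,0,0,0,0,0,0],[6,0,0,0,0,0,0],[6,0,0,0,0,0,0],[6,0,0,0,0,0,0]]' 5|egrep 'cont|width|force';python3 -m crank '[[6.4,0,0,0,0,0,0],[6.5,0,0,0,0,0,0],[6.6,0,0,0,0,0,0],[6.7,0,0,0,0,0,0],[6.8,0,0,0,0,0,0],[7,0,0,0,0,0,0],[7.3,0,0,0,0,0,0],[7.6,0,0,0,0,0,0],[8,0,0,0,0,0,0],[8.7,0,0,0,0,0,0],[8.7,0,0,0,0,0,0],[8.7,0,0,0,0,0,0],[8.7,0,0,0,0,0,0]]' 5;python3 -c "
from g import *
st();d=snap('top','t7');e=snap('side','s7')
cv2.imwrite('pics/t7z.png',np.hstack([cv2.resize(d['frame'][130:230,340:440],(400,400),interpolation=cv2.INTER_CUBIC),cv2.resize(e['frame'][250:375,230:355],(400,400),interpolation=cv2.INTER_CUBIC)]))"
```

```text
contact_force: [0.2, -0.1, 1.1]
width: 0.751
gripper_force: 5.0
t: 26.05
position: [0.6256, -0.3081, 0.1133]
orientation: [0.917, 0.11, 0.38, -0.045]
contact_force: [-0.3, 0.5, 1.1]
width: 0.996
gripper_force: 0.0
t 26.05 p [ 0.6256 -0.3081  0.1133] x [0.687 0.168 0.707] z [ 0.688  0.167 -0.707] w 86.6 gf 0.0 F [-0.27  0.55  1.1 ] q [ 0.95  0.32 -0.28  1.98 -1.05  0.61  0.19]
```

View pics/t7z.png

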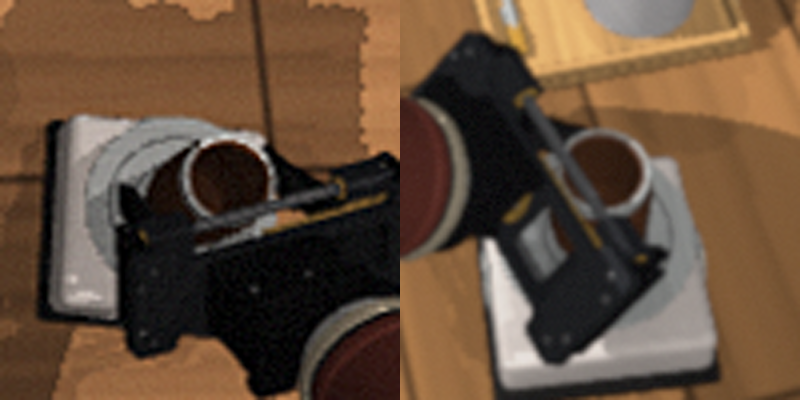

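```bash
python3 -m crank '[[8.7,0,0,-0.3,0,0,0],[8.7,0,0,-0.6,0,0,0],[8.7,0,0,-1,0,0,0],[8.7,0,0,-1.3,0,0,0],[8.7,0,0,-1.5,0,0,0],[8.7,0,0,-1.5,0,0,0],[8.7,0,0,-1.5,0,0,0],[8.7,0,0,-1.5,0,0,0],[8.7,0,0,-1.5,0,0,0],[8.7,0,0,-2,0,0,0],[8.7,0,0,-2,0,0,0],[8.7,0,0,-2,0,0,0],[8.7,0,0,-1,0,0,0],[8.7,0,0,0,0,0,0],[8.7,0,0,0,0,0,0],[8.7,0,0,0,0,0,0],[8.7,0,0,0,0,0,0],[8.7,0,0,0,0,0,0]]';python3 -c "
from g import *
st();d=snap('top','t8');e=snap('side','s8')
cv2.imwrite('pics/t8z.png',np.hstack([cv2.resize(d['frame'][100:240,300:440],(400,400),interpolation=cv2.INTER_CUBIC),cv2.resize(e['frame'][180:380,200:400],(400,400),interpolation=cv2.INTER_CUBIC)]))"
```

```text
t: 27.65
position: [0.5043, -0.3367, 0.2375]
orientation: [0.917, 0.11, 0.38, -0.046]
contact_force: [0.6, 0.6, -0.6]
width: 1.002
gripper_force: 0.0
t 27.65 p [ 0.5043 -0.3367  0.2375] x [0.687 0.167 0.707] z [ 0.687  0.168 -0.707] w 87.2 gf 0.0 F [ 0.65  0.64 -0.64] q [ 1.08  0.05 -0.17  2.   -0.91  0.95  0.09]
```

View pics/t8z.png

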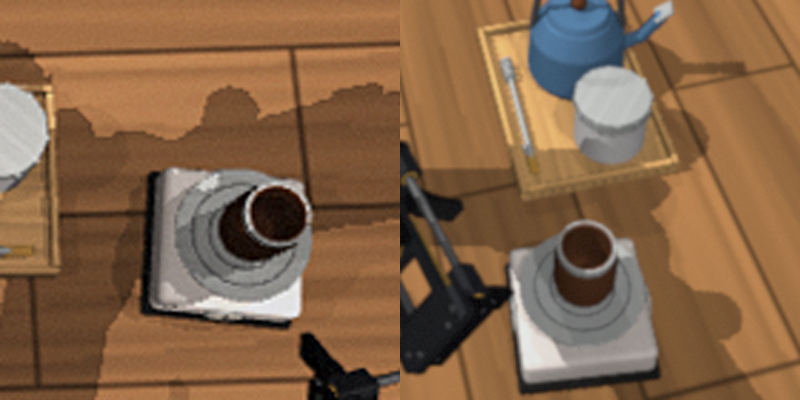

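The gourd stands free on the pan: mouth ring at top-view pixel about (396.5,175.3), pan centre about (385.4,182). Kettle, tin and bombilla are unmoved. One numeric check on the centring before handing in.

```bash
python3 -c "
from g import *
d=cams.read_camera('top');print(plane(d,396.4,175.3,.161),plane(d,385.1,182,.081))
e=cams.read_camera('side');print(plane(e,200+586/2-200-.3,180+248/2-.3,.161),plane(e,200+184/2,180+280/2,.081))"
```

```text
[ 0.61099291 -0.30920766  0.161     ] [ 0.61074614 -0.30953665  0.081     ]
[ 0.61265329 -0.31533356  0.161     ] [ 0.61722621 -0.3081485   0.081     ]
```

Centred to within a few mm and upright.

```bash
python3 -c "
from bench import env
print(env.sign_off())"
```

```text
the job is handed in; nothing more can be done
None
```

The gourd is standing upright, mouth up, within a few millimetres of the middle of the scale's pan, with the gripper clear; the kettle, tin and bombilla look undisturbed, and I handed the job in at about 28 s of the 51 s allowed.

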